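# Put the cookie stamps away in reverse order

### The arm

A 7-joint arm with a two-finger parallel gripper is mounted at the origin on the work surface. World frame = base frame: x ahead of the robot, y to its left, z up, the work surface at z = 0. Lengths are in m, angles in rad, forces in N, time in s.
With the tool pointing down it reaches from about 0.35 to 0.9 m from the base axis. Payload 8.1 kg.
Tool frame: the origin (TCP) lies between the finger pads; the fingertips stand ahead of it and the grasp point (between the pads) is the TCP (arm.nose_length is the z of the fingertips in the tool frame, in m); z points along the fingers, y is the line along which they close (so a half turn about z gives the same grasp; the last joint's range is limited). The gripper opens to 92 mm and grips with 3 to 60 N. Pads are 19 mm wide; open, the fingers measure 130 mm over their backs; the gripper's body (75 mm by 190 mm) begins 47 mm behind the grasp point.
Start: joints at [1.111, 0.434, 0.025, 1.573, -0.012, 1.134, -0.075], TCP at [0.218, -0.586, 0.246] pointing down, gripper open.
Joint ranges: [-2.62, 2.62], [-0.44, 2.09], [-1.27, 1.32], [0.08, 2.57], [-1.32, 4.46], [0.12, 2], [-2.74, 2.74]. Speed limits (rad/s): [2.22, 2.22, 3.01, 3.01, 3.14, 3.14, 3.14].

### API

Orientations are given as a rotation vector (axis times angle).
In Python, from cell import sensors, optics, arm gives the robot as it stands.
- The arm moves only by the tool arm_command, never from a script. Its argument "deltas" is one flat list of numbers, 7 for each row, row after row: the turn, a rotation vector about the world's x, y, z as a fraction of full scale, then the shift along the world's x, y, z as a fraction of full scale, then the finger opening in mm, from 0 to 91.8. In form: [wx, wy, wz, dx, dy, dz, fingers, wx, wy, wz, dx, dy, dz, fingers, ...]. A call has 1 to 20 rows; each row is the pose to reach, as a shift and turn from the pose commanded when the call began; what a row does not reach only later rows make up. Full scale, the value 1, is 1 m for a shift and 90 degrees for a turn. A row lasts 1/10 s, in which the tool goes at most 50 mm and 8.59 degrees, less where a joint would pass 70% of its speed; a pose out of reach is approached as far as the arm can. A call with a number of a shift or a turn outside -1 to 1 is refused whole. A call with a gripper value outside its range is refused whole. The fingers move at their own pace and stop on an object; "force" is the grip in N (left out, the last holds). Time passes only in rows, so rows that repeat a pose let the fingers close. It gives the time, the measured TCP pose, the force, the opening and the grip force at its end, in the units of the state.
- sensors.observe(): the state, without advancing time (a new reading comes with each control period).
- optics.get_image(name): name is "side" or "top" or "wrist"; returns the picture (384x512x3 uint8, blue, green, red); there is no depth.
- optics.calibration(name): a dict with "camera_matrix" (3x3 intrinsics, pixels), "D" ([k1, k2, p1, p2, k3] as OpenCV has them; the pictures are not rectified), "rvec" (rotation vector, rad) and "tvec" (3), from world to camera coordinates, as OpenCV has them. Camera axes: x right, y down, z forward; pixel columns grow to the right and rows downward; lengths in m; the calibration is good to about 2 mm. A picture is of the moment at which its call begins: read the wrist's pose just before it. calibration takes no time and is no camera call; for the wrist camera it gives the pose at the moment of the call.
- arm.sign_off(): hands the job in; it is judged then, once.
The state is a dict: "clock": time; "joints": joint angles; "dq": joint speeds; "joint_efforts": joint torques, N m; "position": TCP position; "ee_rot": TCP orientation; "force": force on the tool from outside, world axes, zero at the start; "ft_torque": the same for the moment, N m; "width": opening from 0.0 (shut) to 1.0 (fully open); "gripper_force": force on a finger pad.
Only numpy, scipy, OpenCV 4.12 (cv2) and the standard library are available. Lean on these libraries where they do the work, as an engineer would, in place of code of your own. Each camera call takes 0.05 s, during which the arm holds its last target. There are 200 camera calls.

### The job

Move the four cookie stamps from the drying board into the pockets of the storage tray in reverse order: the stamp nearest the board's steel post goes into the pocket farthest from the tray's steel post, and so on along the row, so that the one farthest from the board's post ends up beside the tray's post. Turn each stamp in line with its pocket so that its base drops fully home, upright, one stamp to a pocket; set them down without dropping them or tipping them over.

Things in the scene. Friction and masses are not known exactly. Their poses are not given: they have to be found in the camera images.
- rect_stamp (a point): Loose cookie stamp, about 150 g, 66 mm tall: aluminium base 68 (x) by 40 (y) by 14 mm thick, outline a plain rectangle; wooden mushroom knob, 20 mm neck, round 36 mm head (upright sides 34 to 56 mm up). Point: on its middle axis half-way up, 33 mm above the underside, z up. Grip the handle across x 44 mm above the underside. A half turn changes nothing.
- round_stamp (a point): Loose cookie stamp, about 150 g, 66 mm tall: aluminium base 68 (x) by 40 (y) by 14 mm thick, outline a bar with semicircular ends; wooden round upright handle 22 mm thick. Point: on its middle axis half-way up, 33 mm above the underside, z up. Grip the handle across x 44 mm above the underside. A half turn changes nothing.
- point_stamp (a point): Loose cookie stamp, about 150 g, 66 mm tall: aluminium base 68 (x) by 40 (y) by 14 mm thick, outline six-sided, a point at each end; wooden square upright handle, 28 by 28 mm. Point: on its middle axis half-way up, 33 mm above the underside, z up. Grip the handle across x 44 mm above the underside. A half turn changes nothing.
- cross_stamp (a point): Loose cookie stamp, about 150 g, 66 mm tall: aluminium base 68 (x) by 40 (y) by 14 mm thick, outline a cross (68 by 20 and 28 by 40 mm bars); wooden T-bar handle, 18 mm thick along x, 40 mm wide along y, 32 to 66 mm up. Point: on its middle axis half-way up, 33 mm above the underside, z up. Grip the handle across x 44 mm above the underside. A half turn changes nothing.
- pad_rect: Fixed cork pad on the drying board, 74 (x) by 46 (y) by 3 mm, outline as the rect stamp's base (a plain rectangle); that stamp starts on it, lined up with it. It stays put and so records the starting order. Origin: centre of the underside.
- pad_round: Fixed cork pad on the drying board, 74 (x) by 46 (y) by 3 mm, outline as the round stamp's base (a bar with semicircular ends); that stamp starts on it, lined up with it. It stays put and so records the starting order. Origin: centre of the underside.
- pad_point: Fixed cork pad on the drying board, 74 (x) by 46 (y) by 3 mm, outline as the point stamp's base (six-sided, a point at each end); that stamp starts on it, lined up with it. It stays put and so records the starting order. Origin: centre of the underside.
- pad_cross: Fixed cork pad on the drying board, 74 (x) by 46 (y) by 3 mm, outline as the cross stamp's base (a cross (68 by 20 and 28 by 40 mm bars)); that stamp starts on it, lined up with it. It stays put and so records the starting order. Origin: centre of the underside.
- board: Drying board, fixed: white slab 116 (x) by 361 (y) mm, top 12 mm up; steel ball-headed post, top 61 mm up, near its +y end (y = 163 mm); a small loose ring cutter by the other end. Pads in a row at y = -111, -37, 37, 111 mm, x = 0, in varying order. Origin: table level, middle of the row.
- tray: Storage tray, fixed: wooden block 116 (x) by 319 (y) by 18 mm high; steel ball-headed post, top 67 mm up, near its +y end (y = 156 mm). Four equal pockets in a row at y = -99, -33, 33, 99 mm, x = 0; each 80 long (x), 52 wide (y), 10 deep (floor 8 mm above the origin). Stamps fit only lengthwise. Origin: table level, middle of the row.

How it is judged:
By the outcome, as a careful person would: the job done as asked, in the order asked, and still so for the second after the job is handed in, with the robot touching nothing.
It also fails if it takes over 104 s, if anything falls off the work surface, if the arm or the gripper's body presses on something with over 40 N, if the wrist force passes 120 N, or if a joint passes its speed limit or range.

## Working session

There is one attempt and no reset: what is moved stays moved. The work goes in short steps, Python scripts to look and compute and a tool call to move; the robot and the scene stay as the last step left them, time stands still between calls to the robot, and variables do not carry over. Pictures are saved under pics/ and viewed, at most 14 in all, crops included, and the job is handed in when it is done.

Besides the shell and the picture viewer there is one more tool, called after "Emit:" as name(argument=value, ...) on one line, values as JSON. arm_command: Moves the arm, as the interface text tells. Its arguments: {"type":"object","properties":{"deltas":{"type":"array","items":{"type":"number"}},"force":{"type":"number"}},"required":["deltas"]}

```bash
mkdir -p pics; ls; python3 - <<'E'
from cell import sensors, optics, arm
import cv2
s=sensors.observe(); print({k:s[k] for k in ("clock","position","ee_rot","width","force")}, arm.nose_length)
for n in ("top","side"):
    im=optics.get_image(n); cv2.imwrite(f"pics/{n}0.png",im)
    c=optics.calibration(n); print(n,c)
E
```

```text
pics
{'clock': 0.0, 'position': array([ 0.21810193, -0.58520891,  0.24495768]), 'ee_rot': array([-3.09030604e+00, -5.57109416e-01,  5.73720110e-04]), 'width': 1.0010386685902255, 'force': array([0.15501034, 0.69403947, 0.60011698])} 0.019
top {'camera_matrix': array([[446.26148076,   0.        , 254.17569418],
       [  0.        , 446.26148076, 184.54833728],
       [  0.        ,   0.        ,   1.        ]]), 'D': array([-0.13866515,  0.        ,  0.        ,  0.        ,  0.        ]), 'rvec': array([ 2.19765155, -2.1664261 ,  0.06826473]), 'tvec': array([0.00465327, 0.52501467, 0.92890953])}
side {'camera_matrix': array([[383.64715925,   0.        , 257.9598073 ],
       [  0.        , 383.64715925, 190.07089684],
       [  0.        ,   0.        ,   1.        ]]), 'D': array([0.00677829, 0.        , 0.        , 0.        , 0.        ]), 'rvec': array([ 2.27632914, -0.46075341,  0.22944628]), 'tvec': array([-0.47011178,  0.16600703,  0.70471316])}
```

View pics/top0.png

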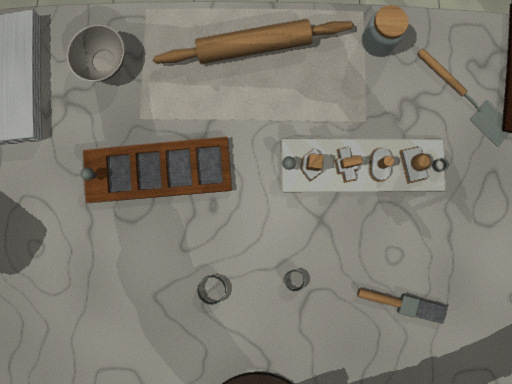

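View pics/side0.png

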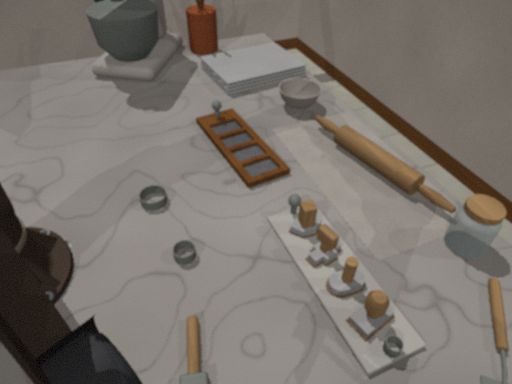

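The top view shows the board post at (288,162), and from it the stamps point (313,162), cross (348,162), round (384,163) and rect (418,162). The tray post is at (87,174), with pockets at (119,173), (149,171), (178,168) and (209,165). So the moves are point→(209), cross→(178), round→(149), rect→(119).

```bash
cat > h.py <<'E'
import numpy as np, cv2
from scipy.spatial.transform import Rotation as R
def ray(c,px,z):
    """pixels (N,2) -> world points on plane height z"""
    u=cv2.undistortPoints(np.float64(px).reshape(-1,1,2),c["camera_matrix"],c["D"]).reshape(-1,2)
    M=cv2.Rodrigues(np.float64(c["rvec"]))[0]; o=-M.T@c["tvec"]
    d=np.c_[u,np.ones(len(u))]@M
    return o+d*((z-o[2])/d[:,2])[:,None]
def rect(p):
    """min-area rect of world pts: centre, yaw of long side, sizes"""
    (cx,cy),(w,h),a=cv2.minAreaRect(np.float32(p[:,:2]*1000))
    a=np.deg2rad(a)
    if w<h: w,h,a=h,w,a+np.pi/2
    a=(a+np.pi/2)%np.pi-np.pi/2
    return np.round([cx,cy,np.rad2deg(a),w,h],1)
def blobs(mask,lo,hi):
    cs=cv2.findContours(mask,cv2.RETR_EXTERNAL,cv2.CHAIN_APPROX_NONE)[0]
    return [c.reshape(-1,2) for c in cs if lo<cv2.contourArea(c)<hi]
E
python3 - <<'E'
from h import *
from cell import optics,sensors
im=cv2.imread("pics/top0.png"); c=optics.calibration("top")
h=cv2.cvtColor(im,cv2.COLOR_BGR2HSV)
roi=np.zeros(im.shape[:2],np.uint8); roi[130:210,75:455]=255
wood=cv2.inRange(h,(0,90,40),(25,255,255))&roi
for b in blobs(wood,30,20000):
    print("wood",b.mean(0).round(),rect(ray(c,b,.018 if b[:,0].mean()<250 else .07)))
dark=cv2.inRange(h,(0,0,30),(180,90,120))&roi
for b in blobs(dark,300,3000): print("dark",b.mean(0).round(),rect(ray(c,b,.012)))
wh=cv2.inRange(h,(0,0,185),(180,40,255))&roi
for b in blobs(wh,100,20000): print("white",b.mean(0).round(),rect(ray(c,b,.012)))
print("posts",ray(c,[[288,162]],.055),ray(c,[[87,174]],.06))
cw=optics.calibration("wrist"); s=sensors.observe()
M=cv2.Rodrigues(cw["rvec"])[0]; T=R.from_rotvec(s["ee_rot"]).as_matrix()
print("cam in tool",T.T@(-M.T@cw["tvec"]-s["position"]),"axes",(T.T@M.T).round(2),cw["camera_matrix"][0,0], "toolaxes",T.round(2))
E
```

```text
wood [386. 162.] [ 571.3 -255.4  -63.2   32.9   19.1]
wood [351. 161.] [ 571.4 -183.8  -75.2   43.9   18.7]
wood [421. 162.] [ 573.3 -329.2  -71.9   40.1   31.8]
wood [315. 162.] [ 569.  -109.6   -6.2   31.8   31.5]
wood [155. 170.] [554.2 224.9 -84.2 319.4 116.8]
dark [137. 202.] [479.6 262.  -84.5 154.8  25.6]
dark [119. 173.] [546.6 306.3   5.5  78.4  49.3]
dark [421. 186.] [ 536.6 -333.7  -81.7  195.5  112.4]
dark [149. 171.] [552.9 240.8   5.5  79.   49.6]
dark [315. 165.] [ 567.6 -108.5  -77.7  122.8   60.4]
dark [179. 168.] [559.5 175.2   6.   78.5  50.5]
dark [209. 165.] [566.1 109.2   6.   78.8  50.7]
dark [132. 139.] [625.6 284.2 -84.6 134.2  35.9]
posts [[ 0.56962042 -0.05676438  0.055     ]] [[0.5390877  0.35998316 0.06      ]]
cam in tool [ 0.0859444  -0.00017507 -0.13913521] axes [[-0.   -0.95 -0.31]
 [ 1.   -0.   -0.  ]
 [ 0.   -0.31  0.95]] 268.5914464154041 toolaxes [[ 0.94  0.35 -0.  ]
 [ 0.35 -0.94  0.  ]
 [-0.   -0.   -1.  ]]
```

The tray yaw is about 5.7° and the pocket spacing comes out at 65.9 mm against the given 66, so the tray measurement holds. Next I'll move over the board for a closer wrist view.

Emit:
arm_command(deltas=[0,0,0.773,0.352,0.405,0.015,91,0,0,0.773,0.352,0.405,0.015,91,0,0,0.773,0.352,0.405,0.015,91,0,0,0.773,0.352,0.405,0.015,91,0,0,0.773,0.352,0.405,0.015,91,0,0,0.773,0.352,0.405,0.015,91,0,0,0.773,0.352,0.405,0.015,91,0,0,0.773,0.352,0.405,0.015,91,0,0,0.773,0.352,0.405,0.015,91,0,0,0.773,0.352,0.405,0.015,91,0,0,0.773,0.352,0.405,0.015,91,0,0,0.773,0.352,0.405,0.015,91,0,0,0.773,0.352,0.405,0.015,91,0,0,0.773,0.352,0.405,0.015,91])

```text
clock: 1.5
position: [0.5694, -0.1821, 0.2603]
ee_rot: [-2.223, -2.22, 0.002]
force: [-0.4, -0.3, 0.8]
width: 0.988
gripper_force: 0.0
```

```bash
python3 - <<'E'
from h import *
from cell import optics,sensors
import json
s=sensors.observe();c=optics.calibration("wrist"); im=optics.get_image("wrist"); cv2.imwrite("pics/w1.png",im)
json.dump({k:np.asarray(v).tolist() for k,v in c.items()},open("w1.json","w"))
T=R.from_rotvec(s["ee_rot"]).as_matrix();print(s["clock"],s["position"],T.round(3))
E
```

```text
1.5 [ 0.5693834  -0.1820806   0.26032999] [[ 0.002  1.    -0.001]
 [ 1.    -0.002 -0.001]
 [-0.001 -0.001 -1.   ]]
```

View pics/w1.png

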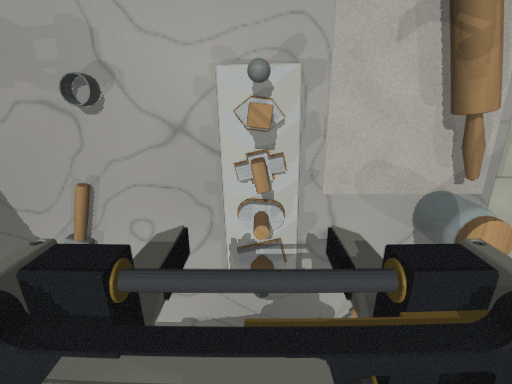

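The wrist view shows the point stamp at (257,114), cross (261,165), round (262,214) and rect at (262,255), with rect partly hidden by the gripper. I'll shift toward −y and lower for a clear shot of all four.

Emit:
arm_command(deltas=[0,0,0,0,-0.1,-0.03,91,0,0,0,0,-0.1,-0.03,91,0,0,0,0,-0.1,-0.03,91,0,0,0,0,-0.1,-0.03,91])

```text
clock: 1.95
position: [0.5683, -0.2841, 0.2298]
ee_rot: [-2.227, -2.214, 0.003]
force: [-0.8, 0.5, -0.7]
width: 0.992
gripper_force: 0.0
```

```bash
python3 - <<'E'
from h import *
from cell import optics,sensors
import json
s=sensors.observe();c=optics.calibration("wrist"); im=optics.get_image("wrist"); cv2.imwrite("pics/w2.png",im)
json.dump({k:np.asarray(v).tolist() for k,v in c.items()},open("w2.json","w"))
print(s["position"])
cr=im[0:260,190:330]; cv2.imwrite("pics/w2c.png",cv2.resize(cr,None,fx=2.3,fy=2.3,interpolation=cv2.INTER_CUBIC))
h=cv2.cvtColor(im,cv2.COLOR_BGR2HSV)
for p in [(0,0)]: pass
E
```

```text
[ 0.56831636 -0.28409876  0.22975938]
```

View pics/w2c.png

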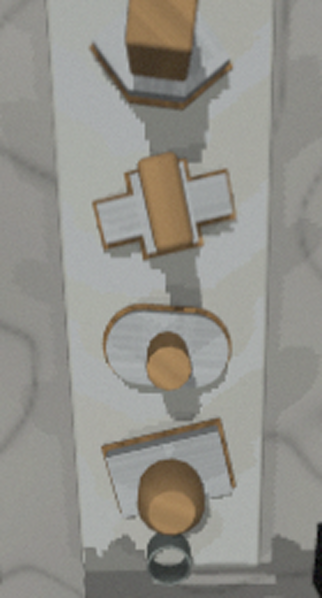

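The crop shows all four stamps: point cut off at the top, cross about +15°, round near 0° and rect about +13°. The ring cutter sits just below rect at crop (168,557). Next I'll segment the aluminium by colour.

```bash
python3 - <<'E'
from h import *
import json
out=[]
for n,(x0,x1,y0,y1) in (("w1",(215,305,90,250)),("w2",(225,300,15,240))):
    im=cv2.imread(f"pics/{n}.png"); c={k:np.array(v) for k,v in json.load(open(n+".json")).items()}
    h=cv2.cvtColor(im,cv2.COLOR_BGR2HSV); roi=np.zeros(im.shape[:2],np.uint8); roi[y0:y1,x0:x1]=255
    if n=="w2":
        lab=cv2.cvtColor(im,cv2.COLOR_BGR2LAB)
        for X,Y in ((115,225),(215,190),(125,345),(215,345),(120,470),(80,300),(250,250),(70,150)): print(lab[Y*10//23,190+X*10//23])
    m=cv2.inRange(h,(0,70,30),(25,255,255))&roi
    out.append(cv2.resize(np.hstack([m[y0:y1,x0:x1]]),None,fx=2.3,fy=2.3,interpolation=cv2.INTER_NEAREST))
    for b in blobs(m,20,9000): print(n,b.mean(0).round(),len(b),"pad plane",rect(ray(c,b,.015)))
H=max(o.shape[0] for o in out)
cv2.imwrite("pics/m.png",np.hstack([cv2.copyMakeBorder(o,0,H-o.shape[0],0,20,cv2.BORDER_CONSTANT,value=128) for o in out]))
E
```

```text
w1 [262. 244.] 106 pad plane [ 5.738e+02 -3.096e+02 -1.000e-01  7.450e+01  1.810e+01]
w1 [261. 225.] 68 pad plane [ 576.3 -276.5   89.6   48.2   23.8]
w1 [261. 204.] 122 pad plane [ 575.7 -246.3   -1.4   71.3   27.3]
w1 [260. 175.] 87 pad plane [ 574.  -195.7  -77.6   53.1   21.6]
w1 [262. 157.] 152 pad plane [ 574.6 -170.1   -3.5   76.3   27.6]
w1 [259. 115.] 89 pad plane [ 572.7 -110.4   -7.3   33.    33. ]
[172 127 127]
[169 128 127]
[162 127 127]
[172 127 127]
[163 126 129]
[179 126 131]
[179 126 128]
[179 127 130]
w2 [264. 216.] 87 pad plane [ 577.8 -350.2   89.7   49.5   40.2]
w2 [269. 192.] 161 pad plane [ 576.3 -328.7   13.5   73.2   44.7]
w2 [263. 157.] 63 pad plane [ 576.4 -264.3   89.7   33.5   24.1]
w2 [260. 138.] 138 pad plane [ 574.1 -243.8    3.9   71.7   25.8]
w2 [258.  92.] 315 pad plane [ 569.9 -184.5   39.7   65.1   54.3]
w2 [258.  37.] 137 pad plane [ 571.3 -118.7   -6.5   71.9   23.8]
w2 [259.  23.] 84 pad plane [ 5.718e+02 -1.080e+02 -4.000e-01  3.250e+01  2.000e+01]
```

View pics/m.png

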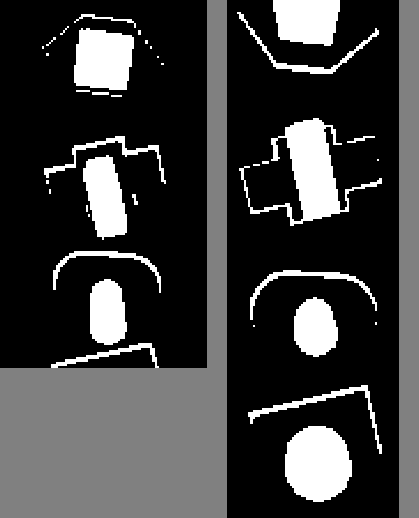

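The yaws are point −6.5°, cross +14.8°, round −3° and rect +13.5°. The rect pad measures 73×45 mm against 74×46, which agrees. The stamps lie at x≈0.575 and y≈−0.108, −0.183, −0.255 and −0.329. I'll pick the point stamp first and start by hovering over it.

Emit:
arm_command(deltas=[0,0,-0.072,0.004,0.174,-0.08,70,0,0,-0.072,0.004,0.174,-0.08,70,0,0,-0.072,0.004,0.174,-0.08,70,0,0,-0.072,0.004,0.174,-0.08,70,0,0,-0.072,0.004,0.174,-0.08,70,0,0,-0.072,0.004,0.174,-0.08,70,0,0,-0.072,0.004,0.174,-0.08,70], force=25)

```text
clock: 2.7
position: [0.5746, -0.1072, 0.1516]
ee_rot: [2.343, 2.091, 0.001]
force: [-0.6, -0.2, 0.2]
width: 0.762
gripper_force: 0.0
```

```bash
cat > st.py <<'E'
from h import *
from cell import optics,sensors
import sys
s=sensors.observe(); T=R.from_rotvec(s["ee_rot"]).as_matrix()
print(round(s["clock"],2),s["position"].round(4),"tool-y yaw",np.rad2deg(np.arctan2(T[1,1],T[0,1])).round(2),"tilt",T[2].round(3),"w",round(s["width"],3),"F",s["force"].round(1))
if len(sys.argv)>1:
    n=sys.argv[1]; im=optics.get_image(n); cv2.imwrite(f"pics/{sys.argv[2]}.png",im)
E
python3 st.py wrist w3
```

```text
2.7 [ 0.5746 -0.1072  0.1516] tool-y yaw -6.49 tilt [-0.001  0.001 -1.   ] w 0.762 F [-0.6 -0.2  0.2]
```

View pics/w3.png

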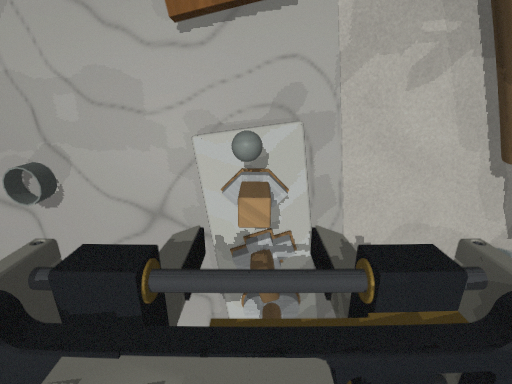

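The view shows the point stamp centred between the fingers, with its handle top face at about (255,211) and the post at (247,146). I'll check that against the TCP.

```bash
python3 - <<'E'
from h import *
from cell import optics
c=optics.calibration("wrist")
im=cv2.imread("pics/w3.png"); g=cv2.cvtColor(im,cv2.COLOR_BGR2HSV)
print(g[180:232:3,255].tolist())
m=cv2.inRange(g,(0,90,125),(25,255,255)); m[:190]=0; m[232:]=0; m[:,:235]=0; m[:,278:]=0
for b in blobs(m,200,2000): print(b.min(0),b.max(0),rect(ray(c,b,.081)))
print(ray(c,[[222,191],[288,191],[247,146]],.015).round(4))
E
```

```text
[[90, 5, 145], [16, 113, 95], [17, 118, 91], [17, 110, 95], [17, 109, 98], [17, 117, 98], [16, 112, 150], [17, 116, 161], [16, 116, 163], [16, 114, 159], [16, 114, 146], [17, 112, 144], [15, 113, 151], [18, 113, 154], [16, 112, 159], [17, 114, 152], [40, 7, 116], [43, 11, 159]]
[238 198] [270 227] [ 572.4 -108.3   -7.7   26.6   26.5]
[[ 0.5373 -0.1063  0.015 ]
 [ 0.608  -0.1145  0.015 ]
 [ 0.5702 -0.0615  0.015 ]]
```

The handle is at (572.4, −108.3) with yaw about −7°, so the hover is within 2 mm. I'll descend, grip and lift.

Emit:
arm_command(deltas=[0,0,0,-0.002,-0.001,-0.04,70,0,0,0,-0.002,-0.001,-0.07,70,0,0,0,-0.002,-0.001,-0.085,70,0,0,0,-0.002,-0.001,-0.092,70,0,0,0,-0.002,-0.001,-0.092,60,0,0,0,-0.002,-0.001,-0.092,40,0,0,0,-0.002,-0.001,-0.092,30,0,0,0,-0.002,-0.001,-0.092,20,0,0,0,-0.002,-0.001,-0.092,10,0,0,0,-0.002,-0.001,-0.092,10,0,0,0,-0.002,-0.001,-0.092,10], force=25)

```text
clock: 3.85
position: [0.5724, -0.1077, 0.0591]
ee_rot: [2.343, 2.092, 0.0]
force: [-1.0, 0.0, 4.2]
width: 0.305
gripper_force: 25.0
```

The grip holds at 28 mm, as expected. I'll lift and carry it over the farthest pocket.

Emit:
arm_command(deltas=[0,0,0,0,0,0.03,10,0,0,0,0,0,0.07,10,0,0,0,0,0,0.101,10,0,0,0.05,-0.003,0.05,0.101,10,0,0,0.135,-0.0065,0.09,0.101,10,0,0,0.135,-0.0065,0.13,0.101,10,0,0,0.135,-0.0065,0.17,0.101,10,0,0,0.135,-0.0065,0.2,0.101,10,0,0,0.135,-0.0065,0.217,0.101,10,0,0,0.135,-0.0065,0.217,0.101,10,0,0,0.135,-0.0065,0.217,0.101,10,0,0,0.135,-0.0065,0.217,0.101,10])

```text
clock: 5.05
position: [0.5659, 0.1072, 0.1594]
ee_rot: [2.111, 2.326, -0.002]
force: [-0.2, -0.2, -2.0]
width: 0.302
gripper_force: 25.0
```

```bash
python3 st.py wrist w4
```

```text
5.05 [0.5659 0.1072 0.1594] tool-y yaw 5.54 tilt [-0.001 -0.001 -1.   ] w 0.302 F [-0.2 -0.2 -2. ]
```

View pics/w4.png

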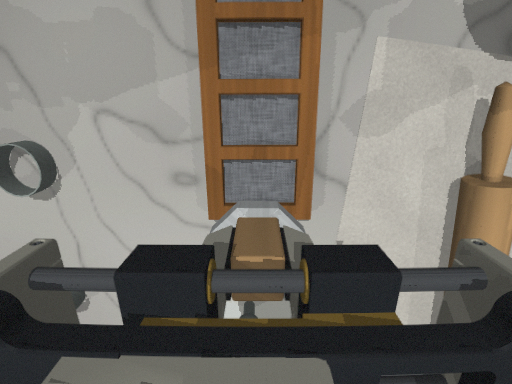

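The held stamp hangs above the tray's end, with pockets visible at (259,182), (260,119) and (259,50). I'll measure the pockets from this view.

```bash
python3 - <<'E'
from h import *
from cell import optics
c=optics.calibration("wrist")
im=cv2.imread("pics/w4.png"); g=cv2.cvtColor(im,cv2.COLOR_BGR2HSV)
w=cv2.inRange(g,(0,100,30),(25,255,255)); w[222:]=0; w[:,:195]=0; w[:,325:]=0
m=cv2.bitwise_not(w); 
q=[b for b in blobs(m,1000,9000)]
cs,h=cv2.findContours(w,cv2.RETR_CCOMP,cv2.CHAIN_APPROX_NONE)
for k,b in enumerate(cs):
    if cv2.contourArea(b)>800: b=b.reshape(-1,2); print("hole" if h[0,k,3]>=0 else "outer",b.mean(0).round(),rect(ray(c,b,.018)),rect(ray(c,b,.012)))
E
```

```text
outer [259. 114.] [561.8 176.9 -84.4 216.1 115.9] [561.9 176.5 -84.4 220.7 118.3]
hole [259. 119.] [561.7 178.3   5.5  79.   51.3] [561.8 178.    5.5  80.7  52.4]
hole [259.  49.] [555.3 241.7   5.5  79.8  50.6] [555.3 242.8   5.5  81.5  51.7]
```

The pockets measure 79×51 mm against 80×52, and the position agrees with the top view to 2–3 mm. Averaging the two gives P4 ≈ (567, 110.5). Now I'll lower the stamp.

Emit:
arm_command(deltas=[0,0,0,0.001,0.0025,-0.03,10,0,0,0,0.001,0.0025,-0.06,10,0,0,0,0.001,0.0025,-0.08,10,0,0,0,0.001,0.0025,-0.09,10,0,0,0,0.001,0.0025,-0.098,10,0,0,0,0.001,0.0025,-0.103,10,0,0,0,0.001,0.0025,-0.106,10,0,0,0,0.001,0.0025,-0.106,10])

```text
clock: 5.9
position: [0.5671, 0.1118, 0.054]
ee_rot: [2.109, 2.328, 0.001]
force: [0.6, 0.0, -1.7]
width: 0.302
gripper_force: 25.0
```

Emit:
arm_command(deltas=[0,0,0,0,-0.001,-0.001,10,0,0,0,0,-0.001,-0.002,10,0,0,0,0,-0.001,-0.002,10])

```text
clock: 6.2
position: [0.5672, 0.1108, 0.0521]
ee_rot: [2.108, 2.328, 0.001]
force: [1.1, -0.8, -0.6]
width: 0.304
gripper_force: 25.0
```

It has nearly touched down. I'll release, retreat, and go on to hover over the cross stamp.

Emit:
arm_command(deltas=[0,0,0,0,0,-0.0005,40,0,0,0,0,0,-0.0005,65,0,0,0,0,0,-0.0005,65,0,0,0,0,0,0.03,65,0,0,0,0,0,0.07,65,0,0,0,0,0,0.108,65,0,0,0.102,0.008,-0.05,0.108,65,0,0,0.102,0.008,-0.1,0.108,65,0,0,0.102,0.008,-0.15,0.108,65,0,0,0.102,0.008,-0.2,0.108,65,0,0,0.102,0.008,-0.24,0.108,65,0,0,0.102,0.008,-0.27,0.108,65,0,0,0.102,0.008,-0.29,0.108,65,0,0,0.102,0.008,-0.294,0.108,65,0,0,0.102,0.008,-0.294,0.108,65,0,0,0.102,0.008,-0.294,0.108,65])

```text
clock: 7.8
position: [0.575, -0.1812, 0.1598]
ee_rot: [-1.913, -2.492, -0.001]
force: [0.1, 0.1, 0.5]
width: 0.709
gripper_force: 0.0
```

```bash
python3 st.py wrist w5; cat > top.py <<'E'
# handle top face from wrist view: bright wood pixels in given pixel box
from h import *
from cell import optics
import sys
n,x0,x1,y0,y1=sys.argv[1],*map(int,sys.argv[2:6])
c=optics.calibration("wrist"); im=cv2.imread(f"pics/{n}.png"); g=cv2.cvtColor(im,cv2.COLOR_BGR2HSV)
m=cv2.inRange(g,(0,90,125),(25,255,255)); k=np.zeros_like(m); k[y0:y1,x0:x1]=m[y0:y1,x0:x1]
for b in blobs(k,60,4000): print(b.min(0),b.max(0),rect(ray(c,b,.081)))
E
python3 top.py w5 200 310 150 260
python3 - <<'E'
import cv2
cv2.imwrite("pics/w5c.png",cv2.resize(cv2.imread("pics/w5.png")[110:310,170:340],None,fx=3,fy=3))
E
```

```text
7.8 [ 0.575  -0.1812  0.1598] tool-y yaw 14.97 tilt [ 0.001  0.    -1.   ] w 0.709 F [0.1 0.1 0.5]
[245 186] [264 227] [ 573.3 -181.   -77.4   38.2   16.1]
```

View pics/w5c.png

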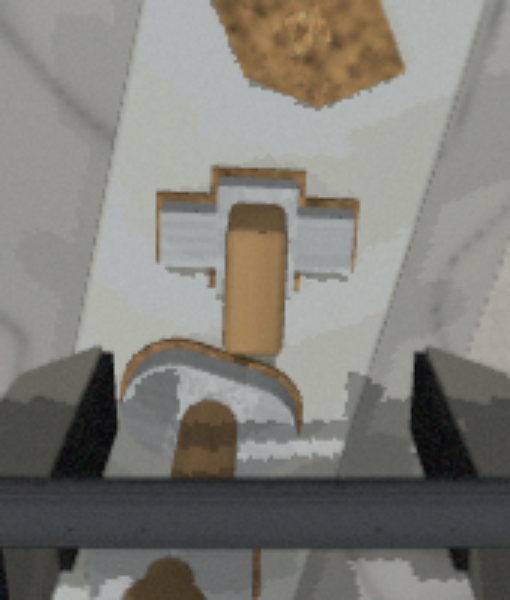

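The crop shows the cross handle top at (573, −181) with yaw about 12.7°, from the pad edge (160,192)–(358,200). I'll correct by 2° and pick it up.

Emit:
arm_command(deltas=[0,0,-0.024,-0.0015,0,-0.04,60,0,0,-0.024,-0.0015,0,-0.075,60,0,0,-0.024,-0.0015,0,-0.093,60,0,0,-0.024,-0.0015,0,-0.1005,60,0,0,-0.024,-0.0015,0,-0.1005,50,0,0,-0.024,-0.0015,0,-0.1005,35,0,0,-0.024,-0.0015,0,-0.1005,25,0,0,-0.024,-0.0015,0,-0.1005,15,0,0,-0.024,-0.0015,0,-0.1005,5,0,0,-0.024,-0.0015,0,-0.1005,5,0,0,-0.024,-0.0015,0,-0.1005,5,0,0,-0.024,-0.0015,0,-0.1005,5], force=25)

```text
clock: 9.05
position: [0.5735, -0.1833, 0.0597]
ee_rot: [1.962, 2.453, 0.0]
force: [-1.4, 0.1, 5.9]
width: 0.196
gripper_force: 25.0
```

Emit:
arm_command(deltas=[0,0,0,0,0,0.03,5,0,0,0,0,0,0.07,5,0,0,0,0,0,0.1,5,0,0,-0.04,-0.006,0.04,0.1,5,0,0,-0.082,-0.013,0.08,0.1,5,0,0,-0.082,-0.013,0.125,0.1,5,0,0,-0.082,-0.013,0.17,0.1,5,0,0,-0.082,-0.013,0.215,0.1,5,0,0,-0.082,-0.013,0.26,0.1,5,0,0,-0.082,-0.013,0.3,0.1,5,0,0,-0.082,-0.013,0.335,0.1,5,0,0,-0.082,-0.013,0.355,0.1,5,0,0,-0.082,-0.013,0.359,0.1,5,0,0,-0.082,-0.013,0.359,0.1,5,0,0,-0.082,-0.013,0.359,0.1,5])

```text
clock: 10.55
position: [0.5604, 0.174, 0.1589]
ee_rot: [2.118, 2.32, -0.002]
force: [-0.3, -0.3, -1.6]
width: 0.194
gripper_force: 25.0
```

```bash
python3 st.py wrist w6
```

```text
10.55 [0.5604 0.174  0.1589] tool-y yaw 5.22 tilt [-0.001 -0.001 -1.   ] w 0.194 F [-0.3 -0.3 -1.6]
```

View pics/w6.png

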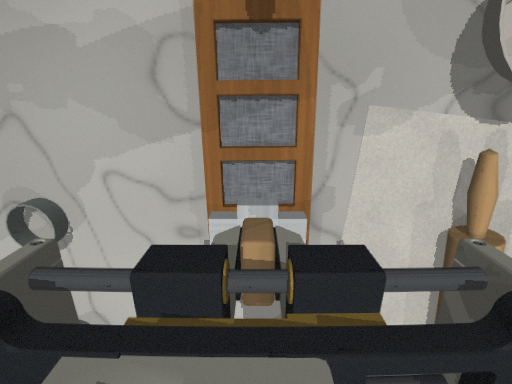

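The cross is held square to the tray, with the next pockets visible at (258,184) and (258,120). Lowering it.

Emit:
arm_command(deltas=[0,0,0,0,0.001,-0.03,5,0,0,0,0,0.001,-0.06,5,0,0,0,0,0.001,-0.08,5,0,0,0,0,0.001,-0.09,5,0,0,0,0,0.001,-0.098,5,0,0,0,0,0.001,-0.103,5,0,0,0,0,0.001,-0.1055,5,0,0,0,0,0.001,-0.1065,5,0,0,0,0,0.001,-0.1065,5])

```text
clock: 11.5
position: [0.5606, 0.177, 0.0532]
ee_rot: [2.116, 2.322, 0.001]
force: [-0.6, 0.0, -1.6]
width: 0.192
gripper_force: 25.0
```

Emit:
arm_command(deltas=[0,0,0,0,-0.001,-0.001,5,0,0,0,0,-0.001,-0.001,5])

```text
clock: 11.7
position: [0.5607, 0.1765, 0.0527]
ee_rot: [2.115, 2.322, 0.003]
force: [-0.9, 1.0, 4.6]
width: 0.195
gripper_force: 25.0
```

Emit:
arm_command(deltas=[0,0,0,0,0,-0.0005,40,0,0,0,0,0,-0.0005,65,0,0,0,0,0,-0.0005,65,0,0,0,0,0,0.03,65,0,0,0,0,0,0.07,65,0,0,0,0,0,0.108,65,0,0,-0.093,0.0145,-0.05,0.108,65,0,0,-0.093,0.0145,-0.1,0.108,65,0,0,-0.093,0.0145,-0.15,0.108,65,0,0,-0.093,0.0145,-0.2,0.108,65,0,0,-0.093,0.0145,-0.25,0.108,65,0,0,-0.093,0.0145,-0.3,0.108,65,0,0,-0.093,0.0145,-0.35,0.108,65,0,0,-0.093,0.0145,-0.39,0.108,65,0,0,-0.093,0.0145,-0.42,0.108,65,0,0,-0.093,0.0145,-0.431,0.108,65,0,0,-0.093,0.0145,-0.431,0.108,65,0,0,-0.093,0.0145,-0.431,0.108,65,0,0,-0.093,0.0145,-0.431,0.108,65])

```text
clock: 13.6
position: [0.5753, -0.2525, 0.1599]
ee_rot: [-2.276, -2.165, -0.002]
force: [0.5, -0.4, 0.6]
width: 0.707
gripper_force: 0.0
```

```bash
python3 st.py wrist w7; python3 top.py w7 200 310 150 260
python3 - <<'E'
import cv2
cv2.imwrite("pics/w7c.png",cv2.resize(cv2.imread("pics/w7.png")[110:310,170:340],None,fx=3,fy=3))
E
```

```text
13.6 [ 0.5753 -0.2525  0.1599] tool-y yaw -2.87 tilt [ 0.001  0.    -1.   ] w 0.707 F [ 0.5 -0.4  0.6]
[245 201] [268 222] [ 575.  -255.9  -49.5   20.2   19.3]
```

View pics/w7c.png

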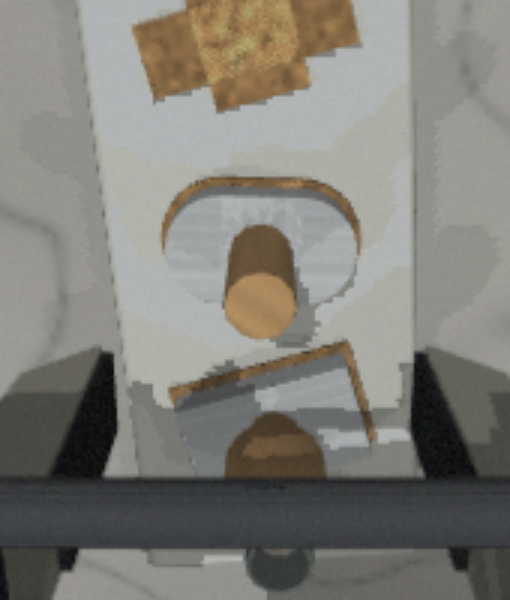

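The round stamp is centred under the gripper, with its handle at (575, −255.9) and its top edge level with the tool. Picking it up.

Emit:
arm_command(deltas=[0,0,-0.007,0,-0.0012,-0.04,60,0,0,-0.007,0,-0.0012,-0.075,60,0,0,-0.007,0,-0.0012,-0.093,60,0,0,-0.007,0,-0.0012,-0.1005,60,0,0,-0.007,0,-0.0012,-0.1005,50,0,0,-0.007,0,-0.0012,-0.1005,35,0,0,-0.007,0,-0.0012,-0.1005,25,0,0,-0.007,0,-0.0012,-0.1005,15,0,0,-0.007,0,-0.0012,-0.1005,5,0,0,-0.007,0,-0.0012,-0.1005,5,0,0,-0.007,0,-0.0012,-0.1005,5,0,0,-0.007,0,-0.0012,-0.1005,5], force=25)

```text
clock: 14.85
position: [0.575, -0.2566, 0.0598]
ee_rot: [2.291, 2.148, 0.0]
force: [-1.6, 0.3, 6.2]
width: 0.234
gripper_force: 25.0
```

Emit:
arm_command(deltas=[0,0,0,0,0,0.03,5,0,0,0,0,0,0.07,5,0,0,0,0,0,0.1,5,0,0,0.02,-0.006,0.03,0.1,5,0,0,0.05,-0.012,0.07,0.1,5,0,0,0.08,-0.021,0.115,0.1,5,0,0,0.102,-0.021,0.16,0.1,5,0,0,0.102,-0.021,0.205,0.1,5,0,0,0.102,-0.021,0.25,0.1,5,0,0,0.102,-0.021,0.295,0.1,5,0,0,0.102,-0.021,0.34,0.1,5,0,0,0.102,-0.021,0.385,0.1,5,0,0,0.102,-0.021,0.425,0.1,5,0,0,0.102,-0.021,0.46,0.1,5,0,0,0.102,-0.021,0.485,0.1,5,0,0,0.102,-0.021,0.495,0.1,5,0,0,0.102,-0.021,0.498,0.1,5,0,0,0.102,-0.021,0.498,0.1,5,0,0,0.102,-0.021,0.498,0.1,5])

```text
clock: 16.75
position: [0.5542, 0.2396, 0.159]
ee_rot: [2.114, 2.323, -0.002]
force: [0.1, 0.6, -2.5]
width: 0.232
gripper_force: 25.0
```

```bash
python3 st.py wrist w8
```

```text
16.75 [0.5542 0.2396 0.159 ] tool-y yaw 5.37 tilt [-0.001 -0.    -1.   ] w 0.232 F [ 0.1  0.6 -2.5]
```

View pics/w8.png

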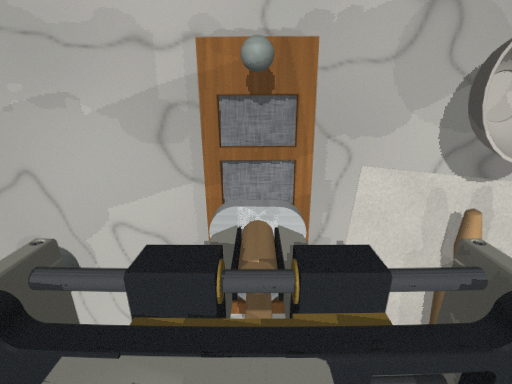

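The round stamp hangs square over the second pocket (258,184), with the pocket beside the post visible at (258,120) and the post at (257,53). Lowering it.

Emit:
arm_command(deltas=[0,0,0,0,0.001,-0.03,5,0,0,0,0,0.001,-0.06,5,0,0,0,0,0.001,-0.08,5,0,0,0,0,0.001,-0.09,5,0,0,0,0,0.001,-0.098,5,0,0,0,0,0.001,-0.103,5,0,0,0,0,0.001,-0.1055,5,0,0,0,0,0.001,-0.1065,5,0,0,0,0,0.0005,-0.1075,5,0,0,0,0,0,-0.1075,5])

```text
clock: 17.8
position: [0.5542, 0.2426, 0.0528]
ee_rot: [2.112, 2.326, 0.003]
force: [-0.8, 2.1, 3.7]
width: 0.234
gripper_force: 25.0
```

Emit:
arm_command(deltas=[0,0,0,0,0,-0.0003,40,0,0,0,0,0,-0.0003,70,0,0,0,0,0,-0.0003,70,0,0,0,0,0,0.03,70,0,0,0,0,0,0.07,70,0,0,0,0,0,0.108,70,0,0,0.089,0.0215,-0.05,0.108,70,0,0,0.089,0.0215,-0.1,0.108,70,0,0,0.089,0.0215,-0.15,0.108,70,0,0,0.089,0.0215,-0.2,0.108,70,0,0,0.089,0.0215,-0.25,0.108,70,0,0,0.089,0.0215,-0.3,0.108,70,0,0,0.089,0.0215,-0.35,0.108,70,0,0,0.089,0.0215,-0.4,0.108,70,0,0,0.089,0.0215,-0.45,0.108,70,0,0,0.089,0.0215,-0.5,0.108,70,0,0,0.089,0.0215,-0.54,0.108,70,0,0,0.089,0.0215,-0.564,0.108,70,0,0,0.089,0.0215,-0.57,0.108,70,0,0,0.089,0.0215,-0.57,0.108,70])

```text
clock: 19.8
position: [0.5748, -0.3292, 0.1593]
ee_rot: [-1.947, -2.465, 0.0]
force: [-0.3, 0.6, -0.9]
width: 0.76
gripper_force: 0.0
```

```bash
python3 st.py wrist w9; python3 top.py w9 200 310 150 270
python3 - <<'E'
import cv2
cv2.imwrite("pics/w9c.png",cv2.resize(cv2.imread("pics/w9.png")[110:310,170:340],None,fx=3,fy=3))
E
```

```text
19.8 [ 0.5748 -0.3292  0.1593] tool-y yaw 13.4 tilt [ 0. -0. -1.] w 0.76 F [-0.3  0.6 -0.9]
[244 190] [271 221] [ 576.  -325.1  -76.5   28.7   23.6]
```

View pics/w9c.png

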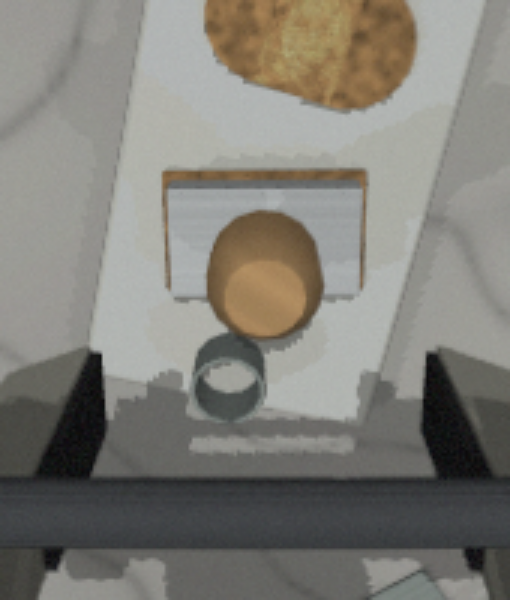

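The rect stamp is aligned with the tool, its pad edge level at row 172 of the crop, and the ring cutter at (228,378) is clear of the fingers. Picking it up.

Emit:
arm_command(deltas=[0,0,0,0.001,0.001,-0.04,70,0,0,0,0.001,0.001,-0.075,70,0,0,0,0.001,0.001,-0.093,70,0,0,0,0.001,0.001,-0.1,70,0,0,0,0.001,0.001,-0.1,60,0,0,0,0.001,0.001,-0.1,45,0,0,0,0.001,0.001,-0.1,35,0,0,0,0.001,0.001,-0.1,25,0,0,0,0.001,0.001,-0.1,15,0,0,0,0.001,0.001,-0.1,15,0,0,0,0.001,0.001,-0.1,15], force=25)

```text
clock: 20.95
position: [0.5764, -0.3277, 0.0606]
ee_rot: [1.945, 2.466, -0.0]
force: [-2.3, -0.2, 6.9]
width: 0.387
gripper_force: 25.0
```

Emit:
arm_command(deltas=[0,0,0,0,0,0.03,15,0,0,0,0,0,0.07,15,0,0,0,0,0,0.1,15,0,0,-0.03,-0.008,0.03,0.1,15,0,0,-0.06,-0.018,0.07,0.1,15,0,0,-0.089,-0.0285,0.115,0.1,15,0,0,-0.089,-0.0285,0.16,0.1,15,0,0,-0.089,-0.0285,0.205,0.1,15,0,0,-0.089,-0.0285,0.25,0.1,15,0,0,-0.089,-0.0285,0.295,0.1,15,0,0,-0.089,-0.0285,0.34,0.1,15,0,0,-0.089,-0.0285,0.385,0.1,15,0,0,-0.089,-0.0285,0.43,0.1,15,0,0,-0.089,-0.0285,0.475,0.1,15,0,0,-0.089,-0.0285,0.52,0.1,15,0,0,-0.089,-0.0285,0.56,0.1,15,0,0,-0.089,-0.0285,0.595,0.1,15,0,0,-0.089,-0.0285,0.62,0.1,15,0,0,-0.089,-0.0285,0.635,0.1,15,0,0,-0.089,-0.0285,0.635,0.1,15])

```text
clock: 22.95
position: [0.547, 0.3099, 0.1596]
ee_rot: [-2.108, -2.328, -0.001]
force: [-0.3, -0.5, -1.1]
width: 0.38
gripper_force: 25.0
```

```bash
python3 st.py wrist w10
```

```text
22.95 [0.547  0.3099 0.1596] tool-y yaw 5.67 tilt [ 0.001 -0.    -1.   ] w 0.38 F [-0.3 -0.5 -1.1]
```

View pics/w10.png

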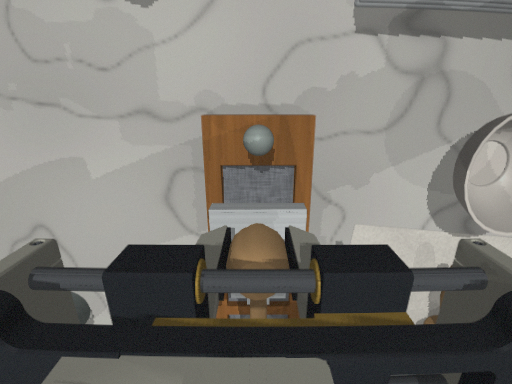

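The rect stamp is held square, with the last pocket at (258,184) and the post at (258,139). The view puts it about 2–4 mm too far along the row, so I'll correct that while lowering.

Emit:
arm_command(deltas=[0,0,0,0.001,-0.003,-0.03,15,0,0,0,0.001,-0.003,-0.06,15,0,0,0,0.001,-0.003,-0.075,15,0,0,0,0.001,-0.003,-0.075,15])

```text
clock: 23.4
position: [0.5481, 0.3019, 0.0826]
ee_rot: [-2.114, -2.323, 0.007]
force: [0.4, -0.4, -1.2]
width: 0.383
gripper_force: 25.0
```

Emit:
arm_command(deltas=[0,0,0,0,0.0035,0,15,0,0,0,0,0.0035,0,15,0,0,0,0,0.0035,0,15])

```text
clock: 23.7
position: [0.5494, 0.3089, 0.0862]
ee_rot: [2.112, 2.325, 0.004]
force: [-0.7, -0.2, -2.6]
width: 0.384
gripper_force: 25.0
```

Emit:
arm_command(deltas=[0,0,0,-0.001,-0.001,-0.012,15,0,0,0,-0.001,-0.001,-0.02,15,0,0,0,-0.001,-0.001,-0.026,15,0,0,0,-0.001,-0.001,-0.029,15,0,0,0,-0.001,-0.001,-0.029,15,0,0,0,-0.001,-0.001,-0.029,15])

```text
clock: 24.3
position: [0.5479, 0.3073, 0.0557]
ee_rot: [-2.112, -2.325, -0.0]
force: [-0.6, -0.9, -1.3]
width: 0.384
gripper_force: 25.0
```

Emit:
arm_command(deltas=[0,0,0,0,0,-0.001,15,0,0,0,0,0,-0.002,15,0,0,0,0,0,-0.0025,15,0,0,0,0,0,-0.0025,15])

```text
clock: 24.7
position: [0.5479, 0.3073, 0.0536]
ee_rot: [2.112, 2.325, 0.001]
force: [-0.7, -0.7, 1.5]
width: 0.385
gripper_force: 25.0
```

It has touched down. I'll release, retreat upward, and move back over the board side so the tray is in view.

Emit:
arm_command(deltas=[0,0,0,0,0,-0.0003,50,0,0,0,0,0,-0.0003,75,0,0,0,0,0,-0.0003,75,0,0,0,0,0,0.03,75,0,0,0,0,0,0.07,75,0,0,0,0,0,0.12,75,0,0,0,0,0,0.17,75,0,0,0,0,-0.05,0.2,75,0,0,0,0,-0.1,0.2,75,0,0,0,0,-0.15,0.2,75,0,0,0,0,-0.2,0.2,75,0,0,0,0,-0.24,0.2,75,0,0,0,0,-0.26,0.2,75,0,0,0,0,-0.26,0.2,75,0,0,0,0,-0.26,0.2,75])

```text
clock: 26.2
position: [0.5478, 0.0473, 0.2534]
ee_rot: [-2.113, -2.325, -0.001]
force: [0.1, 0.3, -0.5]
width: 0.818
gripper_force: 0.0
```

```bash
python3 st.py wrist w11; python3 - <<'E'
import cv2
from cell import optics
a=cv2.resize(cv2.imread("pics/w11.png")[0:260,150:360],(485,600)); b=optics.get_image("side")[80:220,180:300]
b=cv2.resize(b,(315,368)); b=cv2.copyMakeBorder(b,0,232,0,0,cv2.BORDER_CONSTANT)
cv2.imwrite("pics/fin.png",cv2.hconcat([a,b]))
E
```

```text
26.2 [0.5478 0.0473 0.2534] tool-y yaw 5.46 tilt [ 0.  0. -1.] w 0.818 F [ 0.1  0.3 -0.5]
```

View pics/fin.png

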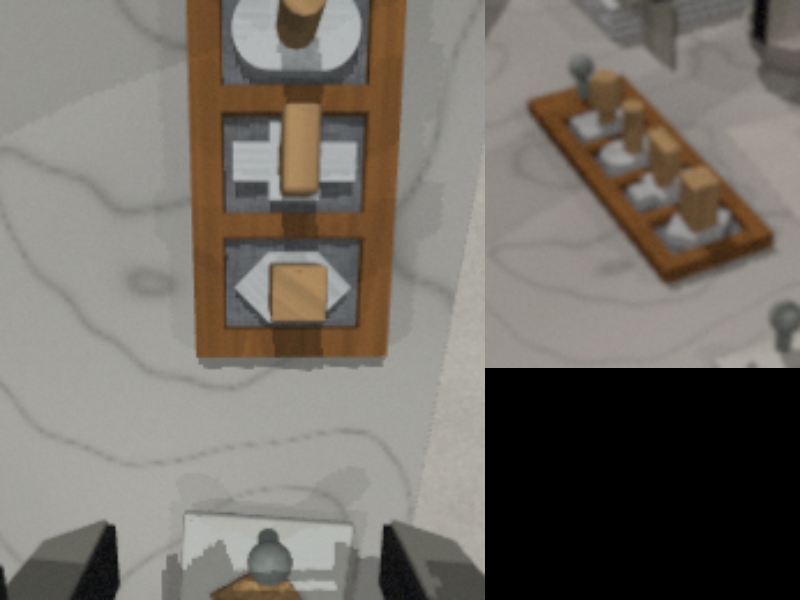

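The final picture shows point, cross and round flat and clear of their pocket walls, and the side view shows rect upright beside the post. Rect's touchdown height of 53.6 mm matches the pick height moved to the pocket floor. Handing in.

```bash
python3 -c "
from cell import arm
print(arm.sign_off())"
```

```text
the job is handed in; nothing more can be done
None
```

All four stamps are in the tray in reverse order (from the tray's post: rect, round, cross, point), upright, in line with their pockets and seated; the job was handed in at about 26 s, with no verdict returned.

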